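Wedge a casting mould level and weigh it down

ROBOT

A 7-joint arm with a two-finger parallel gripper is mounted at the origin on the work surface; the furniture and walls round the work are solid. World frame = base frame: x ahead of the robot, y to its left, z up, the work surface at z = 0. Lengths are in m, angles in rad, forces in N, time in s.
With the tool pointing down it reaches from about 0.425 to 1.025 m from the base axis. Payload 9.4 kg.
Tool frame: the origin (TCP) lies at the very end of the fingers, on their centre line; the grasp point (between the pads) lies arm.tcp_to_grasp behind it (arm.tcp_to_grasp is the distance from the TCP to the grasp point, in m); z points along the fingers, y is the line along which they close (so a half turn about z gives the same grasp; the last joint's range is limited). The gripper opens to 93 mm and grips with 3 to 60 N. Pads are 15 mm wide; open, the fingers measure 128 mm over their backs; the gripper's body (75 mm by 188 mm) begins 65 mm behind the grasp point.
Start: joints at [-1.351, 0.599, -0.003, 1.599, 0.002, 0.943, -0.08], TCP at [0.212, 0.693, 0.219] pointing down, gripper open.
Joint ranges: [-2.57, 2.57], [-0.35, 1.97], [-1.29, 1.29], [0.11, 2.56], [-1.05, 4.19], [0.11, 1.86], [-2.63, 2.63]. Speed limits (rad/s): [2.22, 2.22, 3.01, 3.01, 3.14, 3.14, 3.14].

INTERFACE

Orientations are given as a rotation vector (axis times angle).
In Python, from plant import arm gives the robot as it stands.
- The arm moves only by the shell command python3 jog.py 'ROWS' [OPENING]. ROWS is a JSON list of rows, 1 to 8 of them, each of 6 numbers: dx, dy, dz in m, then a rotation vector rx, ry, rz in rad; each row is the pose to reach, as a shift and turn from the pose commanded when the command began, along the tool's axes at that moment; what a row does not reach only later rows make up. A row lasts 1/8 s, in which the tool goes at most 0.0625 m and 0.188 rad, less where a joint would pass 70% of its speed; a pose out of reach is approached as far as the arm can. OPENING is the opening from 0.0 (shut) to 1.0 (fully open), set as the command begins (- or left out keeps the last). The fingers move at their own pace and stop on an object; the grip force is fixed at half the most. Time passes only in rows, so rows that do not move let the fingers close. It prints the time, the measured TCP pose, the force, the opening and the grip force at its end.
- arm.get_state(): the state, without advancing time (a new reading comes with each control period).
- arm.camera(name): name is "side" or "top" or "wrist"; returns a dict with "img" (384x512x3 uint8, blue, green, red), "fx", "fy", "cx", "cy" (pixels), "R" (3x3) and "t" (3): a world point X has camera coordinates R X + t; the wrist camera has in their place "hand_eye" (4x4, takes a point from camera to tool coordinates, whose origin is the TCP and whose axes are the flange's). Camera axes: x right, y down, z forward; pixel columns grow to the right and rows downward; lengths in m; the calibration is good to about 2 mm. A picture is of the moment at which its call begins: read the wrist's pose just before it. There is no depth.
- arm.finish_job(): hands the job in; it is judged then, once.
The state is a dict: "time": time; "joint_positions": joint angles; "joint_vel": joint speeds; "joint_torque": joint torques, N m; "tool_pos": TCP position; "tcp_rot": TCP orientation; "force": force on the tool from outside, world axes, zero at the start; "wrist_torque": the same for the moment, N m; "gripper_width": opening from 0.0 (shut) to 1.0 (fully open); "finger_force": force on a finger pad.
Only numpy, scipy, OpenCV 4.12 (cv2) and the standard library are available. Lean on these libraries where they do the work, as an engineer would, in place of code of your own. Each camera call takes 0.05 s, during which the arm holds its last target. There are 200 camera calls.

TASK

Level the small casting mould for a pour: push the long wooden wedge, thin end first, under the middle of its low front edge until the mould sits level, keeping its back end at the stop batten. Then lay the square steel offcut flat on the mould's bare front ledge, centred, lengthwise along the edge, to hold the mould down on the wedge. Leave the wedge in place, let go of everything, and leave the short wedge and the other things on the bench where they are.

Things in the scene. Friction and masses are not known exactly. Their poses are not given: they have to be found in the camera images.
- mould: loose casting mould, 0.75 kg: plywood board 230 x 150 x 12 mm, grey top, brown rim strips 18 mm high round a cavity (x -25..115) with metal cores. Axes: +x from low front edge to back (batten), y across, z up; level = z vertical. Origin: middle of the mould, on the bench plane once level; board at x -115..115, y -75..75, z 30..42 mm. At the start the front is 0.103 rad low (x axis points up)
- mould_pivot (a point): middle of the line on which the mould pivots: the front bottom edge (mould x 93, z 0 mm) of the wooden runner, 30 mm high and 20 mm thick, under the mould's back; 208 mm behind the front edge. The mould's front stands only on two rubber feet 9 mm high, 20 mm across, at mould x -100, y -60 and +60
- mould_front_edge (a point): middle of the lower front edge of the mould's board (mould x -115, y 0, z 30 mm); about 8.5 mm above the bench at the start, 30 mm when the mould is level. The wedge goes in under here along mould +x, between the two rubber feet
- mould_ledge (a point): middle of the bare front ledge on the mould's top face (mould x -70, y 0, z 42 mm); the ledge is 90 mm deep, from the front edge to the rim strips, and 150 mm wide; it rises with the front edge
- stop_batten: dark wooden batten 30 x 200 x 40 mm screwed to the bench behind the mould; fixed, it stops the mould from being pushed back. Origin: centre of its underside; its +x is the direction of the mould's +x, and its -x face (x -15 mm) faces the mould's back end, 3.5 mm away at the start
- long_wedge: long loose pale wooden wedge, 180 mm long, 40 wide, 4 thick at the thin end, 40 at the thick end (even slope 1 in 5, flat below), 0.11 kg, lying flat. Origin: underside, middle; +x to the thin end, z up. The mould is level when its front edge rests where the wedge is 30 mm thick, 130 mm from the thin end. Pushing takes about 3 to 8 N; it does not slip back when released
- wedge_tip (a point): middle of the thin end of the long wedge, on its underside
- short_wedge: a second pale wooden wedge, only 100 mm long, 40 mm wide, 4 to 22 mm thick: too thin to level the mould; not to be used. Origin: underside, middle; +x to its thin end
- weight: dark sawn offcut of square steel tube, 38 x 138 x 38 mm, 0.4 kg, used as a weight; lies flat. Origin: centre of its underside; y along its 138 mm length, z up
- tape_measure: yellow pocket tape measure, 38 x 72 x 60 mm, bystander; origin under its middle
- black_cap: black plastic end cap, 64 mm across, 49 mm high, bystander; origin under its middle
- red_cap: red plastic end cap, 64 mm across, 49 mm high, bystander; origin under its middle
- standing_plug: white domed plastic plug standing on end, 33 mm across, 106 mm high, bystander; origin under its middle
- glue_bottle: white adhesive bottle with a red nozzle, 58 mm across, 186 mm high, bystander; origin under its middle

How it is judged:
On the way:
1. the long wedge is pushed under the front edge and the mould sits level on it, the weight not yet on it (angle between mould's own z axis and vertical below 0.016 rad and contact force between long_wedge and mould above 0.5 N and contact force between weight and mould below 0.1 N), for 0.2 s.
At the end, for the whole second after the job is handed in: Mould level within 0.9 degrees on the long wedge, which lies flat, within 15 degrees and 35 mm of its centre line; mould's back within 12 mm of the batten and 4 degrees; steel offcut flat on the front ledge, along the edge within 11 degrees, within 30 mm of the ledge's middle; all at rest (angle between mould's own z axis and vertical below 0.016 rad and contact force between long_wedge and mould above 0.5 N and angle between long_wedge's own z axis and vertical below 0.04 rad and angle between the x axis of long_wedge and the x axis of mould, either way round below 0.26 rad and x of wedge_tip in the frame of mould above -0.03 m and y of wedge_tip in the frame of mould between -0.035 and 0.035 m and x of mould in the frame of stop_batten above -0.142 m and angle between the x axis of mould and the x axis of stop_batten, either way round below 0.07 rad and contact force between weight and mould above 1.5 N and z of weight in the frame of mould between 0.038 and 0.046 m and x of weight in the frame of mould between -0.098 and -0.04 m and y of weight in the frame of mould between -0.03 and 0.03 m and angle between the y axis of weight and the y axis of mould, either way round below 0.2 rad and angle between weight's own z axis and vertical below 0.06 rad and linear speed of each of mould, weight, long_wedge below 0.01 m/s); the robot touches nothing.
It fails at once if a bystander or the short wedge is moved more than 40 mm (distance of any of short_wedge, tape_measure, black_cap, red_cap, standing_plug, glue_bottle from where it was at the start of the episode above 0.04 m).
It fails at once if the mould is tipped more than 15 degrees (angle between mould's own z axis and vertical above 0.26 rad).
It also fails if it takes over 67 s, if anything falls off the work surface, if the arm or the gripper's body presses on something with over 40 N, if the wrist force passes 120 N, or if a joint passes its speed limit or range.

## Working session

There is one attempt and no reset: what is moved stays moved. The work goes in short steps, Python scripts to look and compute and a shell command to move; the robot and the scene stay as the last step left them, time stands still between calls to the robot, and variables do not carry over. Pictures are saved under pics/ and viewed, at most 15 in all, crops included, and the job is handed in when it is done.

```bash
ls; mkdir -p pics
python3 - <<'E'
from plant import arm
import cv2,numpy as np
s=arm.get_state();print(s['time'],s['tool_pos'],s['tcp_rot'],arm.tcp_to_grasp)
for n in("top","side"):
    c=arm.camera(n);cv2.imwrite(f"pics/{n}0.png",c["img"]);print(n,c["fx"],c["cx"],c["cy"],np.round(c["R"],3).tolist(),c["t"], -np.array(c["R"]).T@c["t"])
E
```

```text
jog.py
pics
plant.py
0.0 [0.21188319 0.69283795 0.21776344] [-4.64332099e-01 -3.10699900e+00  2.44807219e-03] 0.0188
top 481.6393887921632 261.6883748478802 199.1024279342048 [[0.405, -0.914, -0.007], [-0.706, -0.308, -0.638], [0.581, 0.264, -0.77]] [-0.22063202  0.44619875  1.51215602] [-0.47397861 -0.4634245   1.447401  ]
side 434.3904067922705 260.64829150419695 194.74643989205225 [[0.979, -0.202, 0.022], [-0.087, -0.517, -0.852], [0.184, 0.832, -0.524]] [-0.54940532  0.08872362  1.50994142] [ 0.26842504 -1.32113193  0.87874888]
```

View pics/top0.png

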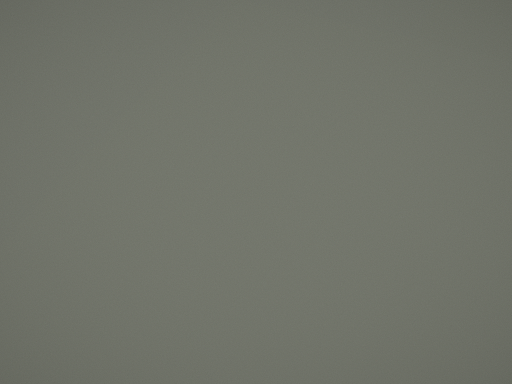

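View pics/side0.png

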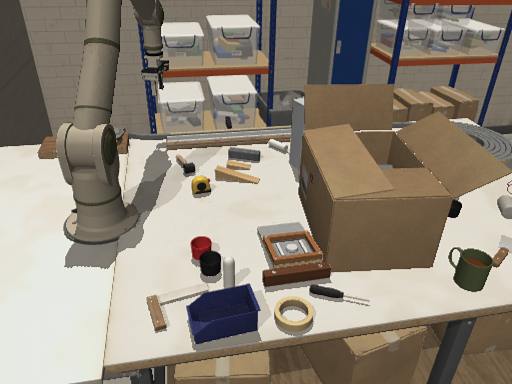

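The top view is blank grey, so I'll use side and wrist. In the side view the mould is at (290,245) with its ledge at the far side (280,232) and the batten near (297,273). The wedges are at (237,165) and (237,175), the weight at (244,154), the tape measure at (201,185), the caps at (201,247) and (210,263), and the plug at (229,270).

```bash
cat > h.py <<'E'
from plant import arm
import cv2,numpy as np
from scipy.spatial.transform import Rotation as Ro
def cam(n):
    s=arm.get_state();c=arm.camera(n)
    K=np.array([[c["fx"],0,c["cx"]],[0,c["fy"],c["cy"]],[0,0,1]])
    if n=="wrist":
        T=np.eye(4);T[:3,:3]=Ro.from_rotvec(s['tcp_rot']).as_matrix();T[:3,3]=s['tool_pos']
        T=T@np.array(c["hand_eye"]);Rw=T[:3,:3];o=T[:3,3]
    else:
        Rw=np.array(c["R"]).T;o=-Rw@np.array(c["t"])
    return c["img"],(K,Rw,o)
def ray(k,p,z):
    K,Rw,o=k
    d=(Rw@np.linalg.inv(K)@np.c_[np.atleast_2d(p),np.ones(len(np.atleast_2d(p)))].T).T
    return o+d*((z-o[2])/d[:,2])[:,None]
def px(k,X):
    K,Rw,o=k
    q=(K@Rw.T@(np.atleast_2d(X)-o).T).T
    return q[:,:2]/q[:,2:]
E
python3 - <<'E'
from h import *
im,k=cam("side")
cv2.imwrite("pics/side1.png",cv2.resize(im[125:310,150:350],None,fx=4,fy=4,interpolation=cv2.INTER_CUBIC)[:600*2][:, :800][:600] if 0 else cv2.resize(im[135:285,165:345],None,fx=4,fy=4,interpolation=cv2.INTER_CUBIC))
for p in [(280,230),(293,248),(297,273),(237,174),(238,165),(244,154),(201,185),(229,285),(277,147)]: print(p,ray(k,p,0.02)[0].round(3))
im,k=cam("wrist");cv2.imwrite("pics/w0.png",im);print(arm.camera("wrist")["hand_eye"])
E
```

```text
(280, 230) [ 0.588 -0.188  0.02 ]
(293, 248) [ 0.605 -0.289  0.02 ]
(297, 273) [ 0.586 -0.403  0.02 ]
(237, 174) [0.507 0.217 0.02 ]
(238, 165) [0.523 0.294 0.02 ]
(244, 154) [0.566 0.393 0.02 ]
(201, 185) [0.355 0.152 0.02 ]
(229, 285) [ 0.384 -0.418  0.02 ]
(277, 147) [0.729 0.441 0.02 ]
[[-4.65350086e-04 -9.65837870e-01 -2.59146661e-01  7.29755427e-02]
 [ 9.99999748e-01 -3.10567067e-04 -6.38219814e-04 -3.51504203e-04]
 [ 5.35934448e-04 -2.59146893e-01  9.65837771e-01 -1.65588490e-01]
 [ 0.00000000e+00  0.00000000e+00  0.00000000e+00  1.00000000e+00]]
```

View pics/side1.png

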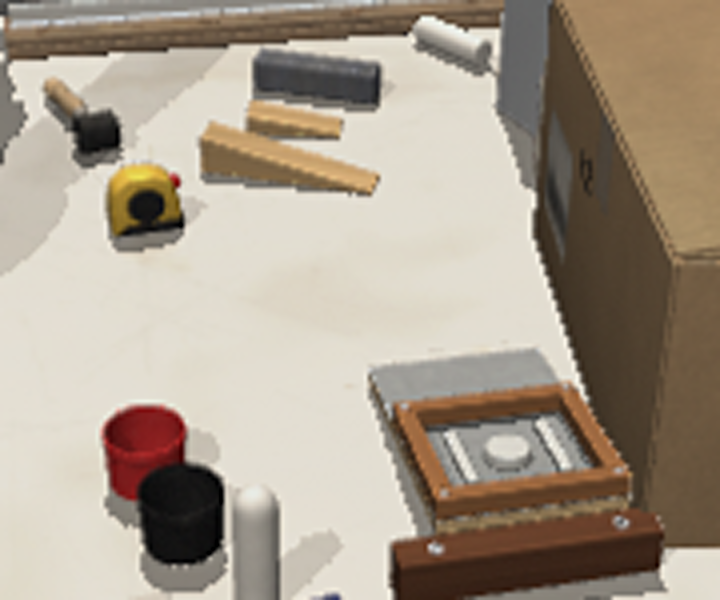

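View pics/w0.png

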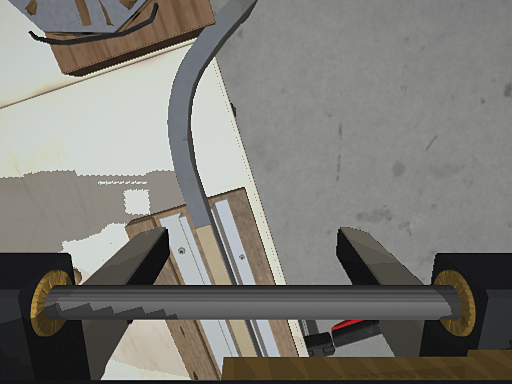

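```bash
cat >> h.py <<'E'
def go(pos,ya=None):
    """print shift in tool axes and turn about tool z to reach TCP pos with tool y at world angle ya (deg, mod 180)"""
    s=arm.get_state();R=Ro.from_rotvec(s['tcp_rot']).as_matrix();p=s['tool_pos']
    a=np.degrees(np.arctan2(R[1,1],R[0,1]))
    d=R.T@(np.array(pos)-p)
    rz=0 if ya is None else -np.radians((ya-a+90)%180-90)
    print("t",round(s['time'],2),"tcp",p.round(4),"yaw",a.round(1),"xaxis",R[:,0].round(3),"zax",R[:,2].round(3),"j7",round(s['joint_positions'][6],2),"-> d",d.round(4),"rz",round(rz,3),"rows>=",round(max(np.linalg.norm(d)/.0625,abs(rz)/.188),1))
E
python3 -c "
from h import *
go([.62,.27,.30],77)"
```

```text
t 0.25 tcp [0.212  0.6931 0.2182] yaw 73.0 xaxis [-0.956  0.292 -0.   ] zax [-0.    -0.001 -1.   ] j7 -0.08 -> d [-0.5139 -0.2853 -0.0816] rz -0.07 rows>= 9.5
```

```bash
python3 jog.py '[[-0.2,-0.1,-0.08,0,0,0],[-0.51,-0.285,-0.08,0,0,-0.07],[-0.51,-0.285,-0.08,0,0,-0.07],[-0.51,-0.285,-0.08,0,0,-0.07],[-0.51,-0.285,-0.08,0,0,-0.07],[-0.51,-0.285,-0.08,0,0,-0.07],[-0.51,-0.285,-0.08,0,0,-0.07],[-0.51,-0.285,-0.08,0,0,-0.07]]'
python3 jog.py '[[-0.03,-0.03,0,0,0,0],[-0.03,-0.03,0,0,0,0],[-0.03,-0.03,0,0,0,0]]'
python3 - <<'E'
from h import *
im,k=cam("wrist");cv2.imwrite("pics/w1.png",im);go([.62,.27,.30],77)
E
```

```text
time: 1.25
tool_pos: [0.5552, 0.3357, 0.2888]
tcp_rot: [0.355, 3.121, 0.0]
force: [1.0, 0.7, -0.1]
gripper_width: 0.997
finger_force: 0.0
time: 1.62
tool_pos: [0.5759, 0.3021, 0.2883]
tcp_rot: [-0.355, -3.121, -0.001]
force: [-0.4, 0.6, -0.4]
gripper_width: 1.001
finger_force: 0.0
t 1.68 tcp [0.5755 0.3029 0.2883] yaw 77.1 xaxis [-0.975  0.223  0.001] zax [-0.001  0.001 -1.   ] j7 0.79 -> d [-0.0507 -0.0221 -0.0117] rz 0.002 rows>= 0.9
```

View pics/w1.png

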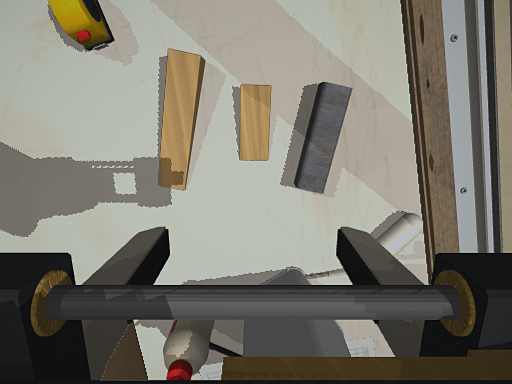

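Wrist view: the long wedge runs from its thick end (185,52) to its thin end (173,187). The short wedge is at (255,122) and the weight at (323,138), about 15° off the wedge's direction. The glue bottle is at (187,345). All the parts I need are clear of the fingers.

Run:
```python
from h import *
im,k=cam("wrist");hsv=cv2.cvtColor(im,cv2.COLOR_BGR2HSV)
def seg(m,lo,hi):
    m=m.astype(np.uint8)*255
    m=cv2.morphologyEx(m,cv2.MORPH_OPEN,np.ones((3,3)))
    m[:,:130]=0;m[:,370:]=0;m[215:]=0
    for c in cv2.findContours(m,0,1)[0]:
        if cv2.contourArea(c)<800: continue
        q=cv2.approxPolyDP(c,0.015*cv2.arcLength(c,True),True)[:,0]
        for z in(lo,hi): print(z,"\n",np.c_[q,ray(k,q,z).round(4)[:,:2]])
H,S,V=[hsv[...,i] for i in range(3)]
print(hsv[120,180],hsv[120,255],hsv[138,323],hsv[120,220],hsv[140,140])
print("wood");seg((S>70)&(H<30),0.004,0.04)
print("steel");seg((V<120),0.0,0.038)
```

```text
[ 18 123 174] [ 17 121 181] [150   3  94] [ 45  13 191] [ 47  12 190]
wood
0.004 
 [[240.      85.       0.472    0.3091]
 [239.     159.       0.5675   0.2847]
 [266.     160.       0.5773   0.3214]
 [270.      86.       0.4821   0.3476]]
0.04 
 [[240.      85.       0.4746   0.3099]
 [239.     159.       0.5624   0.2875]
 [266.     160.       0.5715   0.3212]
 [270.      86.       0.4839   0.3452]]
0.004 
 [[1.680e+02 4.900e+01 4.084e-01 2.290e-01]
 [1.570e+02 1.840e+02 5.762e-01 1.619e-01]
 [1.840e+02 1.890e+02 5.920e-01 1.975e-01]
 [2.040e+02 6.100e+01 4.327e-01 2.704e-01]]
0.04 
 [[1.680e+02 4.900e+01 4.161e-01 2.361e-01]
 [1.570e+02 1.840e+02 5.705e-01 1.744e-01]
 [1.840e+02 1.890e+02 5.850e-01 2.072e-01]
 [2.040e+02 6.100e+01 4.385e-01 2.743e-01]]
steel
0.0 
 [[328.      83.       0.4955   0.424 ]
 [303.      87.       0.493    0.3906]
 [294.     124.       0.5379   0.3696]
 [302.     134.       0.5537   0.3778]
 [298.     142.       0.5633   0.3703]
 [303.     135.       0.5553   0.3789]
 [293.     184.       0.6208   0.352 ]
 [318.     193.       0.6421   0.3848]
 [350.      94.       0.516    0.4505]]
0.038 
 [[3.280e+02 8.300e+01 4.962e-01 4.152e-01]
 [3.030e+02 8.700e+01 4.940e-01 3.846e-01]
 [2.940e+02 1.240e+02 5.351e-01 3.653e-01]
 [3.020e+02 1.340e+02 5.496e-01 3.729e-01]
 [2.980e+02 1.420e+02 5.583e-01 3.660e-01]
 [3.030e+02 1.350e+02 5.511e-01 3.739e-01]
 [2.930e+02 1.840e+02 6.111e-01 3.492e-01]
 [3.180e+02 1.930e+02 6.306e-01 3.793e-01]
 [3.500e+02 9.400e+01 5.150e-01 4.395e-01]]
```

```bash
python3 -c "
from h import *
go([.47,-.26,.32],77)
im,k=cam('side')
print(ray(k,[(300,194),(325,267)],0).round(3))"
```

```text
t 1.73 tcp [0.5754 0.3031 0.2884] yaw 77.1 xaxis [-0.975  0.223  0.001] zax [-0.001  0.001 -1.   ] j7 0.79 -> d [-0.0225 -0.5724 -0.0319] rz 0.002 rows>= 9.2
[[ 0.729  0.054  0.   ]
 [ 0.685 -0.371  0.   ]]
```

```bash
python3 jog.py '[[0,-0.3,-0.03,0,0,1.4],[0,-0.3,-0.03,0,0,1.4],[0,-0.3,-0.03,0,0,1.4],[0,-0.57,-0.03,0,0,1.4],[-0.02,-0.57,-0.03,0,0,1.4],[-0.02,-0.57,-0.03,0,0,1.4],[-0.02,-0.57,-0.03,0,0,1.4],[-0.02,-0.57,-0.03,0,0,1.4]]'
python3 jog.py '[[0,0,0,0,0,1.5],[0,0,0,0,0,1.5],[0,0,0,0,0,1.5],[0,0,0,0,0,1.5],[0,0,0,0,0,1.5],[0,0,0,0,0,1.5],[0,0,0,0,0,1.5],[0,0,0,0,0,1.5]]'
python3 - <<'E'
from h import *
go([.47,-.26,.32],-90)
im,k=cam("wrist");cv2.imwrite("pics/w2.png",im)
E
```

```text
time: 2.78
tool_pos: [0.4795, -0.1883, 0.3168]
tcp_rot: [2.284, 2.156, 0.001]
force: [0.9, 0.4, -0.2]
gripper_width: 1.003
finger_force: 0.0
time: 3.78
tool_pos: [0.48, -0.1865, 0.3164]
tcp_rot: [-3.141, -0.017, -0.0]
force: [-0.8, 0.6, 0.4]
gripper_width: 1.001
finger_force: 0.0
t 3.77 tcp [ 0.48   -0.1865  0.3164] yaw -89.4 xaxis [1.    0.011 0.   ] zax [ 0.  0. -1.] j7 -0.95 -> d [-0.0108  0.0734 -0.0036] rz 0.011 rows>= 1.2
```

View pics/w2.png

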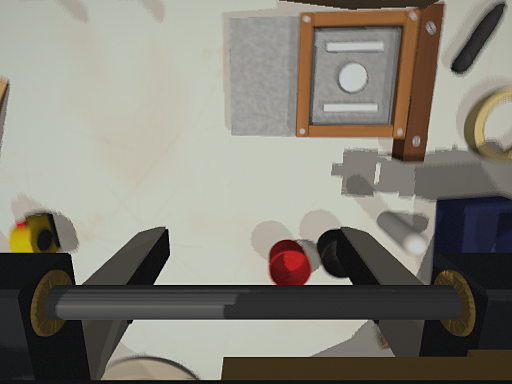

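Wrist view: the mould's grey ledge has its front edge from (231,15) to (232,135). The rim spans x 300–415, y 12–137, and the batten is at (425,80). The plug (405,235) and caps (290,262), (340,252) are well off to the robot side.

Run:
```python
from h import *
im,k=cam("wrist");hsv=cv2.cvtColor(im,cv2.COLOR_BGR2HSV);H,S,V=[hsv[...,i] for i in range(3)]
for y in(40,75,110): print(im[y,222:242].mean(1).round().astype(int), im[y,290:304,2]-im[y,290:304,0].astype(int))
for x in(245,270): print(im[4:22,x].mean(1).round().astype(int), im[128:142,x].mean(1).round().astype(int))
m=((S>90)&((H<20)|(H>170))).astype(np.uint8)*255;m[:, :200]=0;m[165:]=0
for c in cv2.findContours(m,0,1)[0]:
    if cv2.contourArea(c)>500:
        q=cv2.approxPolyDP(c,4,True)[:,0];print(q.tolist());print(ray(k,q,.048)[:,:2].round(3).tolist());print(ray(k,q,.06)[:,:2].round(3).tolist())
p=[(229.5,15),(231.5,135)];print("front",ray(k,p,.0205).round(4))
```

```text
[169 168 167 167 167 157 150 152 152 152 150 148 152 152 152 147 145 147
 153 161] [  5   5   6   5   4  -2  16 103 101  96  92  94  93  93]
[172 172 173 173 174 176 149 156 157 158 159 158 155 153 152 152 154 151
 149 149] [  5   5   4   4   1  -5  72 108 102  99  97  95  96  96]
[193 196 172 174 174 175 174 175 174 166 164 162 158 157 156 158 159 159
 154 152] [  5   4   5   4  -1   3 100 108 106 105 102 100  99  97]
[184 184 185 185 186 187 184 164 166 167 167 167 167 168 166 159 158 158] [154 152 154 158 156 152 149 159 177 197 195 194 194 193]
[185 185 186 187 183 164 166 167 166 167 166 162 132 153 150 148 147 146] [159 154 151 148 153 157 161 174 198 194 194 194 194 194]
[[289, 0], [355, 7], [297, 12], [296, 135], [392, 133], [393, 154], [422, 158], [441, 0]]
[[0.675, -0.23], [0.668, -0.309], [0.662, -0.24], [0.515, -0.244], [0.518, -0.371], [0.49, -0.376], [0.485, -0.416], [0.675, -0.412]]
[[0.671, -0.229], [0.664, -0.306], [0.659, -0.238], [0.516, -0.242], [0.519, -0.366], [0.492, -0.37], [0.487, -0.409], [0.672, -0.406]]
front [[ 0.6654 -0.1564  0.0205]
 [ 0.5129 -0.1567  0.0205]]
```

Run:
```python
from h import *
im,k=cam("wrist")
print("front",ray(k,[(227,40),(228,75),(231,110),(231.5,125)],.0205).round(4)[:,:2].tolist())
print("rim",ray(k,[(297.3,40),(296.3,75),(295.8,110)],.0478).round(4)[:,:2].tolist())
print("sides z.0235",ray(k,[(245,10.5),(245,135.5)],.022).round(4)[:,:2].tolist(),ray(k,[(270,8.5),(270,135)],.027).round(4)[:,:2].tolist())
print("batten front-ish",ray(k,[(408,135),(393,154),(422,158)],.04).round(4)[:,:2].tolist())
```

```text
front [[0.6353, -0.1508], [0.5921, -0.1519], [0.5465, -0.1558], [0.5262, -0.1564]]
rim [[0.6316, -0.2396], [0.5909, -0.2404], [0.548, -0.2419]]
sides z.0235 [[0.67, -0.1742], [0.5121, -0.1755]] [[0.6714, -0.2059], [0.5137, -0.2104]]
batten front-ish [[0.5175, -0.3962], [0.4915, -0.3792], [0.4865, -0.4198]]
```

```bash
python3 -c "
from h import *
go([.4495,.2416,.12],-89.4)"
```

```text
t 3.92 tcp [ 0.4799 -0.1866  0.3163] yaw -88.9 xaxis [ 1.    0.02 -0.  ] zax [-0. -0. -1.] j7 -0.94 -> d [-0.0218 -0.4288  0.1963] rz 0.01 rows>= 7.6
```

```bash
python3 jog.py '[[0,-0.43,0.1,0,0,-1.4],[0,-0.43,0.1,0,0,-1.4],[0,-0.43,0.1,0,0,-1.4],[0,-0.43,0.1,0,0,-1.4],[-0.022,-0.43,0.13,0,0,-1.4],[-0.022,-0.43,0.13,0,0,-1.4],[-0.022,-0.43,0.13,0,0,-1.4],[-0.022,-0.43,0.13,0,0,-1.4]]' 0.65
python3 -c "
from h import *
go([.4495,.2416,.12],65.3)"
```

```text
time: 4.92
tool_pos: [0.4494, 0.2463, 0.185]
tcp_rot: [-2.371, -2.059, 0.002]
force: [0.5, -0.5, 1.0]
gripper_width: 0.65
finger_force: 0.0
t 4.92 tcp [0.4494 0.2463 0.185 ] yaw -8.0 xaxis [0.14 0.99 0.  ] zax [-0.002  0.001 -1.   ] j7 -0.52 -> d [-0.0047  0.0009  0.065 ] rz -1.28 rows>= 6.8
```

```bash
python3 jog.py '[[-0.005,0.001,0.065,0,0,-1.28],[-0.005,0.001,0.065,0,0,-1.28],[-0.005,0.001,0.065,0,0,-1.28],[-0.005,0.001,0.065,0,0,-1.28],[-0.005,0.001,0.065,0,0,-1.28],[-0.005,0.001,0.065,0,0,-1.28],[-0.005,0.001,0.065,0,0,-1.28],[-0.005,0.001,0.065,0,0,-1.28]]'
python3 - <<'E'
from h import *
go([.4495,.2416,.004],65.3)
im,k=cam("wrist");cv2.imwrite("pics/w3.png",im)
print(px(k,[[.4245,.253,.04],[.584,.18,.004],[.504,.2165,.022]]).round(0).tolist())
E
```

```text
time: 5.92
tool_pos: [0.4514, 0.2372, 0.1216]
tcp_rot: [-0.692, -3.064, -0.002]
force: [0.9, 0.4, 1.1]
gripper_width: 0.65
finger_force: 0.0
t 5.92 tcp [0.4514 0.2372 0.1216] yaw 64.6 xaxis [-0.903  0.429  0.   ] zax [ 0.     0.001 -1.   ] j7 0.43 -> d [0.0036 0.0031 0.1176] rz -0.013 rows>= 1.9
[[257.0, 164.0], [258.0, 328.0], [258.0, 257.0]]
```

View pics/w3.png

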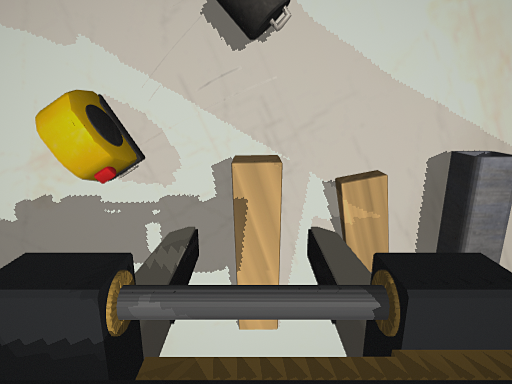

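The wedge is centred between the fingers: its thick end is at (257,160) and its tip at (258,328), as predicted. The fingers clear the short wedge (362,210). Next: descend and grip.

```bash
python3 jog.py '[[0.002,0.002,0.06,0,0,-0.013],[0.002,0.002,0.1,0,0,-0.013],[0.002,0.002,0.117,0,0,-0.013],[0.002,0.002,0.117,0,0,-0.013],[0.002,0.002,0.117,0,0,-0.013]]'
python3 -c "
from h import *
go([.4495,.2416,.004],65.3)"
```

```text
time: 6.6
tool_pos: [0.4508, 0.2397, 0.005]
tcp_rot: [0.677, 3.067, 0.001]
force: [-0.4, -0.8, -0.3]
gripper_width: 0.645
finger_force: 0.0
t 6.6 tcp [0.4508 0.2397 0.005 ] yaw 65.1 xaxis [-0.907  0.421 -0.001] zax [ 0.001  0.    -1.   ] j7 0.39 -> d [0.0019 0.0012 0.001 ] rz -0.003 rows>= 0.0
```

```bash
python3 jog.py '[[0,0,0,0,0,0],[0,0,0,0,0,0],[0,0,0,0,0,0],[0,0,0,0,0,0],[0,0,0,0,0,0],[0,0,-0.05,0,0,0],[0,0,-0.05,0,0,0],[0,0,-0.05,0,0,0]]' 0
python3 - <<'E'
from h import *
go([.582,.022,.055],2.3)
E
```

```text
time: 7.6
tool_pos: [0.4504, 0.2393, 0.0543]
tcp_rot: [0.676, 3.068, 0.001]
force: [-0.2, -0.8, -1.9]
gripper_width: 0.43
finger_force: 29.9
t 7.6 tcp [0.4504 0.2393 0.0543] yaw 65.1 xaxis [-0.907  0.42  -0.   ] zax [ 0.  0. -1.] j7 0.4 -> d [-0.2107 -0.1418 -0.0007] rz 1.097 rows>= 5.8
```

```bash
python3 jog.py '[[-0.21,-0.14,0,0,0,1.1],[-0.21,-0.14,0,0,0,1.1],[-0.21,-0.14,0,0,0,1.1],[-0.21,-0.14,0,0,0,1.1],[-0.21,-0.14,0,0,0,1.1],[-0.21,-0.14,0,0,0,1.1],[-0.21,-0.14,0,0,0,1.1],[-0.21,-0.14,0,0,0,1.1]]'
python3 - <<'E'
from h import *
go([.5814,.0138,.055],2.3)
im,k=cam("side");cv2.imwrite("pics/s2.png",cv2.resize(im[130:280,190:340],None,fx=4,fy=4,interpolation=cv2.INTER_CUBIC))
E
```

```text
time: 8.6
tool_pos: [0.5817, 0.0244, 0.0536]
tcp_rot: [-2.175, -2.266, 0.002]
force: [0.5, 0.6, -1.0]
gripper_width: 0.426
finger_force: 29.9
t 8.6 tcp [0.5817 0.0244 0.0536] yaw 2.4 xaxis [-0.041  0.999 -0.   ] zax [-0.001 -0.    -1.   ] j7 0.09 -> d [-0.0105 -0.0007 -0.0014] rz 0.001 rows>= 0.2
```

View pics/s2.png

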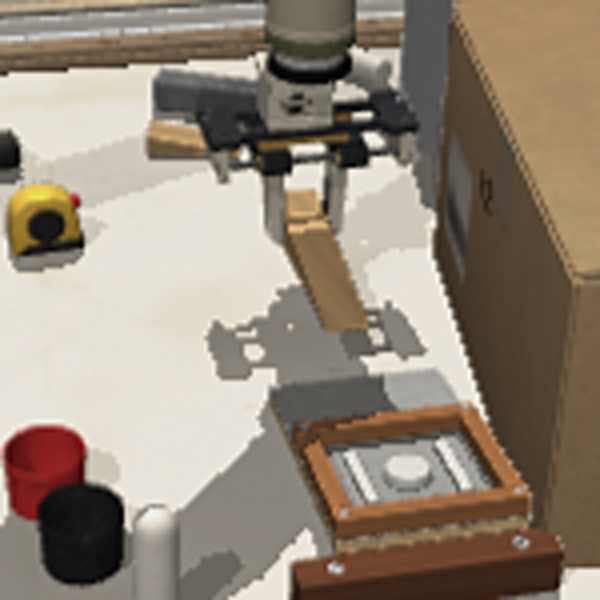

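The side view shows the wedge held in line with the mould, tip at crop (348,325), with the gripper clear of the box. Next: lower it to the bench.

```bash
python3 jog.py '[[-0.005,0,0.03,0,0,0],[-0.005,0,0.045,0,0,0],[-0.005,0,0.048,0,0,0],[-0.005,0,0.048,0,0,0]]'
python3 - <<'E'
from h import *
go([.5814,.0138,.005],2.3)
im,k=cam("side");hsv=cv2.cvtColor(im,cv2.COLOR_BGR2HSV)
m=cv2.inRange(hsv,(10,90,90),(25,255,255));m[:170]=0;m[226:]=0;m[:,:255]=0;m[:,292:]=0
c=max(cv2.findContours(m,0,1)[0],key=cv2.contourArea);q=cv2.approxPolyDP(c,1.5,True)[:,0];print(np.c_[q,ray(k,q,.004).round(4)[:,:2]])
E
```

```text
time: 9.15
tool_pos: [0.5824, 0.0193, 0.0065]
tcp_rot: [-2.179, -2.263, 0.0]
force: [0.4, 0.7, -1.4]
gripper_width: 0.43
finger_force: 29.9
t 9.15 tcp [0.5824 0.0193 0.0065] yaw 2.2 xaxis [-0.038  0.999  0.   ] zax [-0.  0. -1.] j7 0.11 -> d [-0.0054 -0.0012  0.0015] rz -0.003 rows>= 0.1
[[ 2.620e+02  1.900e+02  5.874e-01  1.017e-01]
 [ 2.610e+02  1.960e+02  5.745e-01  5.860e-02]
 [ 2.640e+02  2.050e+02  5.726e-01 -5.200e-03]
 [ 2.610e+02  2.030e+02  5.645e-01  1.010e-02]
 [ 2.650e+02  2.110e+02  5.679e-01 -4.490e-02]
 [ 2.670e+02  2.110e+02  5.750e-01 -4.620e-02]
 [ 2.660e+02  2.130e+02  5.687e-01 -5.820e-02]
 [ 2.710e+02  2.240e+02  5.713e-01 -1.278e-01]
 [ 2.810e+02  2.230e+02  6.070e-01 -1.279e-01]
 [ 2.690e+02  1.900e+02  6.145e-01  9.710e-02]]
```

```bash
python3 jog.py '[[-0.02,-0.001,0.002,0,0,0],[-0.04,-0.001,0.002,0,0,0],[-0.055,-0.001,0.002,0,0,0],[-0.07,-0.001,0.002,0,0,0],[-0.085,-0.001,0.002,0,0,0],[-0.10,-0.001,0.002,0,0,0],[-0.11,-0.001,0.002,0,0,0],[-0.12,-0.001,0.002,0,0,0]]'
python3 jog.py '[[-0.01,0,0,0,0,0],[-0.02,0,0,0,0,0],[-0.025,0,0,0,0,0],[-0.03,0,0,0,0,0],[-0.035,0,0,0,0,0],[-0.035,0,0,0,0,0]]'
python3 - <<'E'
from h import *
go([.588,-.1426,.005],2.3)
im,k=cam("side");cv2.imwrite("pics/s3.png",cv2.resize(im[180:290,210:340],None,fx=5,fy=5,interpolation=cv2.INTER_CUBIC))
E
```

```text
time: 10.2
tool_pos: [0.5863, -0.0997, 0.0051]
tcp_rot: [-2.178, -2.263, -0.003]
force: [0.3, 7.3, 5.0]
gripper_width: 0.43
finger_force: 29.9
time: 10.95
tool_pos: [0.5875, -0.1354, 0.0051]
tcp_rot: [2.179, 2.263, 0.002]
force: [0.5, 4.2, 5.0]
gripper_width: 0.428
finger_force: 29.9
t 10.95 tcp [ 0.5875 -0.1354  0.0051] yaw 2.1 xaxis [-0.037  0.999  0.001] zax [ 0.001  0.001 -1.   ] j7 0.3 -> d [-0.0072  0.0002  0.0001] rz -0.003 rows>= 0.1
```

View pics/s3.png

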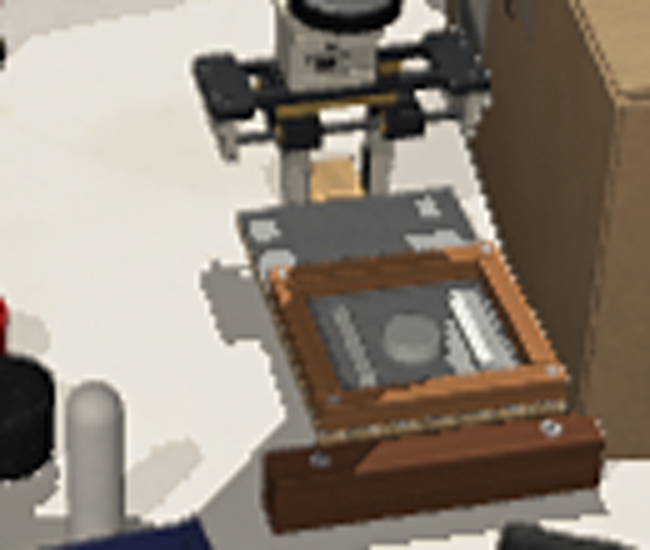

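```bash
python3 jog.py '[[-0.004,0,0,0,0,0],[-0.007,0,0,0,0,0],[-0.007,0,0,0,0,0]]'
python3 jog.py '[[0,0,0,0,0,0],[0,0,0,0,0,0],[0,0,0,0,0,0]]' 0.7
python3 jog.py '[[0,0,-0.05,0,0,0],[0,0,-0.1,0,0,0],[-0.03,0,-0.16,0,0,0],[-0.09,0,-0.22,0,0,0],[-0.1,0,-0.25,0,0,0],[-0.1,0,-0.25,0,0,0],[-0.1,0,-0.25,0,0,0]]'
python3 - <<'E'
from h import *
go([.588,-.1426,.005],2.3)
im,k=cam("wrist");cv2.imwrite("pics/w4.png",im)
E
```

```text
time: 11.38
tool_pos: [0.5878, -0.1414, 0.0051]
tcp_rot: [-2.178, -2.263, -0.003]
force: [-0.4, 8.1, 6.4]
gripper_width: 0.431
finger_force: 29.9
time: 11.75
tool_pos: [0.5872, -0.1435, 0.0043]
tcp_rot: [2.181, 2.261, -0.001]
force: [0.0, 0.3, 0.7]
gripper_width: 0.687
finger_force: 0.0
time: 12.62
tool_pos: [0.5905, -0.2423, 0.2538]
tcp_rot: [-2.18, -2.261, 0.0]
force: [0.1, 0.0, -0.9]
gripper_width: 0.697
finger_force: 0.0
t 12.62 tcp [ 0.5905 -0.2423  0.2538] yaw 2.1 xaxis [-0.037  0.999  0.001] zax [-0.001  0.001 -1.   ] j7 0.41 -> d [0.0996 0.0013 0.2488] rz -0.003 rows>= 4.3
```

View pics/w4.png

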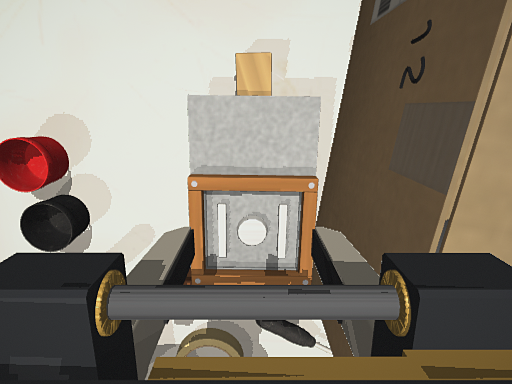

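Wrist view: the wedge's thick end (237–271, 53) sticks out past the front edge (189,96)–(321,97), about central. The rim's front is at row 176.

Run:
```python
from h import *
im,k=cam("wrist")
g=im.astype(int)
print(g[44:60,254,0],g[88:104,254,0], g[88:104,210,0],g[88:104,300,0])
a=ray(k,[(237,53),(271,53)],.04);b=ray(k,[(188.5,96),(320.5,97)],.042);r=ray(k,[(189,176),(318.5,177)],.06)
print(a.round(4).tolist(),b.round(4).tolist(),r.round(4).tolist())
print("overhang",(a.mean(0)-b.mean(0)).round(4),"edge len",np.linalg.norm(b[1]-b[0]),"edge ang",np.degrees(np.arctan2(*(b[1]-b[0])[1::-1])),"wedge lateral")
```

```text
[197 198 198 199 200 200 201 204 202 126 107 107 109 110 107 108] [113 113 113  99 101 101  98 104 146 183 174 175 176 175 176 177] [203 205 204 204 202 205 200 148 184 178 178 178 178 177 175 176] [203 202 201 200 202 203 203 204 203 183 179 180 179 177 177 174]
[[0.5668, -0.1132, 0.04], [0.6037, -0.1118, 0.04]] [[0.5138, -0.16, 0.042], [0.6613, -0.1556, 0.042]] [[0.5166, -0.2475, 0.06], [0.6635, -0.2431, 0.06]]
overhang [-0.0023  0.0453 -0.002 ] edge len 0.1476168475431293 edge ang 1.7176672661032077 wedge lateral
```

```bash
python3 -c "
from h import *
go([.575,.36,.28],65)"
```

```text
t 12.72 tcp [ 0.5904 -0.2415  0.2529] yaw 2.2 xaxis [-0.038  0.999  0.001] zax [-0.002  0.001 -1.   ] j7 0.41 -> d [ 0.6016  0.0075 -0.0264] rz -1.096 rows>= 9.6
```

```bash
python3 jog.py '[[0.6,-0.06,-0.03,0,0,0],[0.6,-0.06,-0.03,0,0,-1.1],[0.6,-0.06,-0.03,0,0,-1.1],[0.6,-0.06,-0.03,0,0,-1.1],[0.6,-0.06,-0.03,0,0,-1.1],[0.6,0.007,-0.03,0,0,-1.1],[0.6,0.007,-0.03,0,0,-1.1],[0.6,0.007,-0.03,0,0,-1.1]]'
python3 jog.py '[[0,0,0,0,0,0],[0,0,0,0,0,0]]'
python3 - <<'E'
from h import *
go([.575,.36,.28],65)
im,k=cam("wrist");cv2.imwrite("pics/w5.png",im)
E
```

```text
time: 13.72
tool_pos: [0.565, 0.2553, 0.2779]
tcp_rot: [-0.67, -3.067, 0.002]
force: [0.8, -0.7, 0.1]
gripper_width: 0.7
finger_force: 0.0
time: 13.98
tool_pos: [0.5651, 0.2528, 0.2777]
tcp_rot: [-0.674, -3.067, 0.003]
force: [-0.9, -0.6, 0.6]
gripper_width: 0.698
finger_force: 0.0
t 13.97 tcp [0.5651 0.2528 0.2777] yaw 65.2 xaxis [-0.908  0.419  0.001] zax [-0.002 -0.002 -1.   ] j7 0.52 -> d [ 0.036   0.1015 -0.0024] rz 0.004 rows>= 1.7
```

View pics/w5.png

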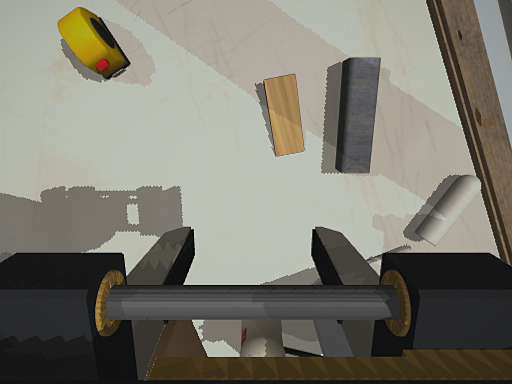

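Wrist view: the weight's top face runs roughly (349,58), (381,58), (369,173), (343,172), with its left side face visible out to column 336.

Run:
```python
from h import *
im,k=cam("wrist");g=im.mean(2).round().astype(int)
for y in(70,115,160): print(y,g[y,330:388])
print(g[50:66,365],g[165:180,357])
for z in(.038,): print(ray(k,[(349,58),(381,58),(369.5,173),(343,172)],z).round(4).tolist())
```

```text
70 [ 95  95  95  95  95  95  94  94  94  93  95  99  67  29  31  31  32  31
  34  47  52  63  66  77  85  92  91  95  93  95  92  89  87  88  91  92
  93  93  93  92  93  90  89  90  91  91  95  93  87  73 142 158 157 157
 159 160 161 162]
115 [ 92  94  92  93  91  90  88  92  99  50  30  34  31  34  30  33  45  66
  66  87  84  93  95  95  96  96  95  94  97  95  94  96  93  91  90  89
  87  89  90  91  92  90  89  84  79  89 170 166 163 163 161 159 157 159
 162 165 164 165]
160 [120 119 119 118 119 126  61  36  38  38  37  37  48  53  60  74  80  86
  88  85  80  80  89  93  90  76  79  79  80  80  81  85  87  86  87  84
  88  86  82  86  75 142 170 167 166 166 166 166 166 165 166 165 166 165
 166 165 165 166]
[178 178 179 178 181 177 116 109 113  98  99 100  98  94  98  91] [ 94  93  89  89  92  97 101 137 168 162 167 185 184 184 184]
[[0.4952, 0.4072, 0.038], [0.5109, 0.4411, 0.038], [0.6346, 0.383, 0.038], [0.6192, 0.3527, 0.038]]
```

```bash
python3 -c "
from h import *
go([.565,.396,.10],65.5)"
```

```text
t 14.07 tcp [0.5658 0.2514 0.2784] yaw 65.1 xaxis [-0.907  0.422  0.   ] zax [-0.001 -0.001 -1.   ] j7 0.52 -> d [0.0616 0.1311 0.1782] rz -0.008 rows>= 3.7
```

```bash
python3 jog.py '[[0.06,0.13,0.06,0,0,-0.008],[0.06,0.13,0.12,0,0,-0.008],[0.061,0.131,0.178,0,0,-0.008],[0.061,0.131,0.178,0,0,-0.008],[0.061,0.131,0.178,0,0,-0.008],[0.061,0.131,0.178,0,0,-0.008]]' 0.6
python3 -c "
from h import *
go([.565,.396,.01],65.5)"
```

```text
time: 14.82
tool_pos: [0.567, 0.396, 0.1027]
tcp_rot: [0.666, 3.069, 0.0]
force: [0.3, -0.1, 0.6]
gripper_width: 0.6
finger_force: 0.0
t 14.82 tcp [0.567  0.396  0.1027] yaw 65.5 xaxis [-0.91   0.415 -0.001] zax [ 0.001 -0.    -1.   ] j7 0.28 -> d [ 0.0019 -0.0008  0.0927] rz 0.0 rows>= 1.5
```

```bash
python3 jog.py '[[0.001,-0.001,0.05,0,0,0],[0.001,-0.001,0.085,0,0,0],[0.001,-0.001,0.092,0,0,0],[0.001,-0.001,0.092,0,0,0],[0.001,-0.001,0.092,0,0,0]]'
python3 jog.py '[[0,0,0,0,0,0],[0,0,0,0,0,0],[0,0,0,0,0,0],[0,0,0,0,0,0],[0,0,0,0,0,0],[0,0,-0.05,0,0,0],[0,0,-0.1,0,0,0],[0,0,-0.12,0,0,0]]' 0
python3 -c "
from h import *
go([.589,-.197,.12],91.9)"
```

```text
time: 15.45
tool_pos: [0.5657, 0.3974, 0.0115]
tcp_rot: [0.664, 3.068, 0.004]
force: [-0.6, 0.2, -0.4]
gripper_width: 0.604
finger_force: 0.0
time: 16.45
tool_pos: [0.565, 0.3974, 0.1315]
tcp_rot: [0.664, 3.069, 0.003]
force: [-0.5, -0.4, -3.6]
gripper_width: 0.41
finger_force: 30.0
t 16.45 tcp [0.565  0.3974 0.1315] yaw 65.6 xaxis [-0.911  0.413 -0.001] zax [ 0.002  0.002 -1.   ] j7 0.29 -> d [-0.2674 -0.5314  0.0106] rz -0.459 rows>= 9.5
```

```bash
python3 jog.py '[[-0.267,-0.53,0,0,0,-0.46],[-0.267,-0.53,0,0,0,-0.46],[-0.267,-0.53,0,0,0,-0.46],[-0.267,-0.53,0,0,0,-0.46],[-0.267,-0.53,0,0,0,-0.46],[-0.267,-0.53,0,0,0,-0.46],[-0.267,-0.53,0,0,0,-0.46],[-0.267,-0.53,0,0,0,-0.46]]'
python3 -c "
from h import *
go([.589,-.198,.12],91.9)"
```

```text
time: 17.45
tool_pos: [0.5839, -0.1046, 0.1279]
tcp_rot: [0.054, -3.139, -0.001]
force: [2.4, 0.3, -4.6]
gripper_width: 0.404
finger_force: 30.0
t 17.45 tcp [ 0.5839 -0.1046  0.1279] yaw 92.0 xaxis [-0.999 -0.034  0.002] zax [-0.002  0.    -1.   ] j7 1.35 -> d [-0.0019 -0.0935  0.0079] rz 0.001 rows>= 1.5
```

```bash
python3 jog.py '[[-0.001,-0.05,0,0,0,0],[-0.002,-0.08,0.01,0,0,0],[-0.002,-0.093,0.03,0,0,0],[-0.002,-0.093,0.05,0,0,0],[-0.002,-0.093,0.05,0,0,0]]'
python3 - <<'E'
from h import *
go([.589,-.198,.0535],91.9)
im,k=cam("side");cv2.imwrite("pics/s4.png",cv2.resize(im[180:290,210:340],None,fx=5,fy=5,interpolation=cv2.INTER_CUBIC))
E
```

```text
time: 18.08
tool_pos: [0.5884, -0.1937, 0.0765]
tcp_rot: [0.056, -3.137, -0.003]
force: [0.2, 0.0, -3.5]
gripper_width: 0.405
finger_force: 30.0
t 18.07 tcp [ 0.5884 -0.1937  0.0765] yaw 92.1 xaxis [-0.999 -0.036  0.004] zax [-0.004  0.002 -1.   ] j7 1.46 -> d [-0.0005 -0.0043  0.023 ] rz 0.003 rows>= 0.4
```

View pics/s4.png

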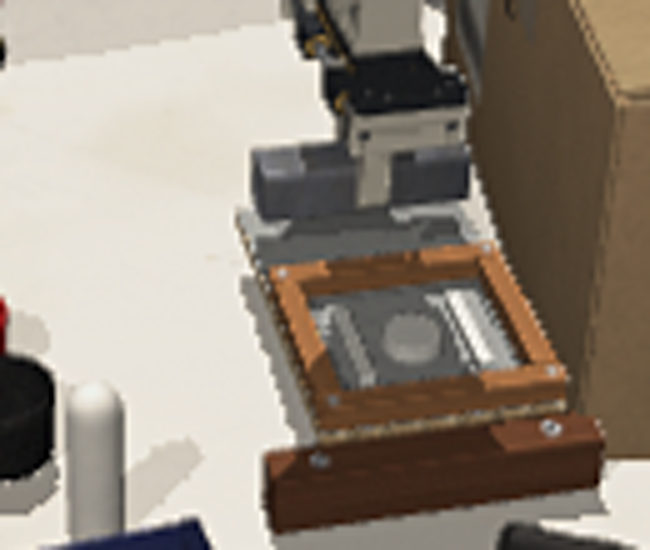

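The weight hangs level over the ledge, centred and clear of the rim. Next: lower it gently and release.

```bash
python3 jog.py '[[0,-0.003,0.01,0,0,0],[0,-0.003,0.017,0,0,0],[0,-0.003,0.02,0,0,0],[0,-0.003,0.021,0,0,0],[0,-0.003,0.021,0,0,0]]'
python3 -c "
from h import *
go([.589,-.198,.0535],91.9)"
```

```text
time: 18.75
tool_pos: [0.5902, -0.1985, 0.0583]
tcp_rot: [-0.054, 3.141, -0.0]
force: [0.8, -0.0, -3.7]
gripper_width: 0.409
finger_force: 30.0
t 18.75 tcp [ 0.5902 -0.1985  0.0583] yaw 92.0 xaxis [-0.999 -0.034 -0.   ] zax [ 0. -0. -1.] j7 1.45 -> d [0.0012 0.0005 0.0048] rz 0.001 rows>= 0.1
```

```bash
python3 jog.py '[[0,0,0.002,0,0,0],[0,0,0.004,0,0,0],[0,0,0.004,0,0,0]]'
```

```text
time: 19.12
tool_pos: [0.59, -0.1985, 0.054]
tcp_rot: [0.054, -3.141, -0.0]
force: [0.4, -0.2, -3.2]
gripper_width: 0.404
finger_force: 30.0
```

```bash
python3 jog.py '[[0,0,0.001,0,0,0],[0,0,0.002,0,0,0],[0,0,0.002,0,0,0]]'
```

```text
time: 19.5
tool_pos: [0.5902, -0.1985, 0.0525]
tcp_rot: [-0.054, 3.141, -0.0]
force: [-1.4, -0.3, 2.6]
gripper_width: 0.407
finger_force: 30.0
```

Contact: the force rose by about 6 N, at a height that fits a level mould (0.0525 − 0.0115 = 0.041). Releasing, then retreating to view.

```bash
python3 jog.py '[[0,0,0,0,0,0],[0,0,0,0,0,0],[0,0,0,0,0,0],[0,0,0,0,0,0]]' 0.52
python3 jog.py '[[0,0,-0.02,0,0,0],[0,0,-0.06,0,0,0],[0,0,-0.12,0,0,0],[0,0,-0.18,0,0,0],[0.02,-0.04,-0.24,0,0,-0.1],[0.02,-0.04,-0.26,0,0,-0.1],[0.02,-0.04,-0.26,0,0,-0.1],[0.02,-0.04,-0.26,0,0,-0.1]]'
python3 - <<'E'
from h import *
go([.46,-.24,.32],91.9)
im,k=cam("wrist")
im2,k2=cam("side")
cv2.imwrite("pics/f.png",np.vstack([cv2.resize(im,(400,300)),cv2.resize(im2[180:290,210:357],(400,300))]))
E
```

```text
time: 20.0
tool_pos: [0.5902, -0.1985, 0.0522]
tcp_rot: [-0.054, 3.141, 0.0]
force: [0.5, -1.5, -0.1]
gripper_width: 0.518
finger_force: 0.0
time: 21.0
tool_pos: [0.5711, -0.2387, 0.3113]
tcp_rot: [0.211, -3.134, -0.001]
force: [0.3, 0.6, -0.1]
gripper_width: 0.518
finger_force: 0.0
t 21.0 tcp [ 0.5711 -0.2387  0.3113] yaw 97.7 xaxis [-0.991 -0.134  0.001] zax [-0.001  0.    -1.   ] j7 1.78 -> d [ 0.1103  0.0136 -0.0086] rz 0.101 rows>= 1.8
```

View pics/f.png

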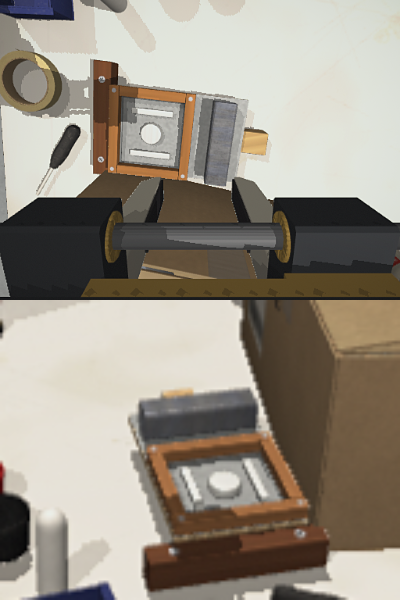

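The last picture shows the offcut flat and square on the ledge (wrist half, around (222,142)). The wedge is in place under the middle (257,142) and the mould's back is at the batten.

```bash
python3 -c "
from plant import arm
print(arm.finish_job())"
```

```text
the job is handed in; nothing more can be done
None
```

The job is handed in, with no verdict returned: by my measurements the mould sits level to about 0.3° on the long wedge, with its back at the batten, the steel offcut flat and centred on the front ledge, nothing else touched, and the robot clear, at about 21 s of the 67 s allowed.

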